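# Set out the sharpening stones in their fitted holders

## Robot

A 7-joint arm with a two-finger parallel gripper is mounted at the origin on a cart in front of the work surface, level with it; the furniture and walls round the work are solid. World frame = base frame: x ahead of the robot, y to its left, z up, the work surface at z = 0. Lengths are in m, angles in rad, forces in N, time in s.
With the tool pointing down it reaches from about 0.425 to 0.925 m from the base axis. Payload 6.8 kg.
Tool frame: the origin (TCP) lies on the centre line of the jaws, within the pads' length; the fingertips stand 25 mm ahead of it and the grasp point (between the pads) lies 6 mm ahead of it; z points along the fingers, y is the line along which they close (so a half turn about z gives the same grasp; the last joint's range is limited). The gripper opens to 85 mm and grips with 20 to 120 N. Pads are 22 mm wide; open, the fingers measure 114 mm over their backs; the gripper's body (76 mm by 85 mm) begins 54 mm behind the grasp point. The pads swing forward as they close: fully open they stand 13 mm farther back than shut.
Start: joints at [1.116, 0.477, 0.022, 1.555, -0.011, 1.109, -0.083], TCP at [0.229, -0.635, 0.256] pointing down, gripper open.
Joint ranges: [-2.96, 2.96], [-0.34, 2.1], [-1.41, 1.46], [0.24, 2.44], [-1.37, 4.51], [0.17, 1.92], [-2.96, 2.96]. Speed limits (rad/s): [2.39, 2.39, 3.14, 3.14, 3.14, 3.14, 3.14].

## Interface

Orientations are given as a rotation vector (axis times angle).
In Python, from bench import status, imaging, workorder gives the robot as it stands.
- The arm moves only by the tool send_rows, never from a script. Its argument "steps" is a list of rows, each an object of numbers: "dx", "dy", "dz": the shift along the tool's x, y, z in cm; "yaw": the turn about the tool's z in degrees; "gripper": the opening, from 0 (shut) to 1 (fully open). A call has 1 to 5 rows; each row is the pose to reach, as a shift and turn from the pose commanded when the call began, along the tool's axes at that moment; what a row does not reach only later rows make up. A row lasts 1/8 s, in which the tool goes at most 62.5 mm and 10.7 degrees, less where a joint would pass 70% of its speed; a pose out of reach is approached as far as the arm can. A call with a gripper value outside its range is refused whole. The fingers move at their own pace and stop on an object; "force" is the grip in N (left out, the last holds). Time passes only in rows, so rows that repeat a pose let the fingers close. It gives the time, the measured TCP pose, the force, the opening and the grip force at its end, in the units of the state.
- status.get_obs(): the state, without advancing time (a new reading comes with each control period).
- imaging.grab_frame(name): name is "side" or "top" or "wrist"; returns a dict with "color" (384x512x3 uint8, red, green, blue), "depth" (384x512 float32, m along the optical axis (not along the pixel's ray), 0 where there is no reading), "K" (3x3 intrinsics, pixels), "R" (3x3) and "t" (3): a world point X has camera coordinates R X + t. Camera axes: x right, y down, z forward; pixel columns grow to the right and rows downward; lengths in m; the calibration is good to about 2 mm. A picture is of the moment at which its call begins.
- workorder.hand_in(): hands the job in; it is judged then, once.
The state is a dict: "clock": time; "joints": joint angles; "qvel": joint speeds; "tau": joint torques, N m; "tcp_pos": TCP position; "orientation": TCP orientation; "contact_force": force on the tool from outside, world axes, zero at the start; "moment": the same for the moment, N m; "grip_width": finger opening in m; "gripper_force": force on a finger pad.
Only numpy, scipy, OpenCV 4.12 (cv2) and the standard library are available. Lean on these libraries where they do the work, as an engineer would, in place of code of your own. Each camera call takes 0.05 s, during which the arm holds its last target. There are 200 camera calls.

## Task

Set up the sharpening station: take the stack of sharpening stones apart from the top down, one stone at a time, and seat each one flat in the wooden holder made to its size before you take the next. The stones are brittle, so set them down and never let one fall; leave the black bowl and the marking gauge where they are.

Things in the scene. Friction and masses are not known exactly. Their poses are not given: they have to be found in the camera images.
- coarse_stone: charcoal-grey rectangular sharpening stone, 180 long (its x) x 60 wide (its y) x 28 thick (z up), about 660 g; origin at the centre of its underside. It lies flat on the bench, at the bottom of the stack at the start. Each stone of the stack is longer and wider than the one on it and they are piled a little askew. Grasp across the width at mid length.
- medium_stone: brick-red rectangular sharpening stone, 150 long (its x) x 50 wide (its y) x 25 thick (z up), about 400 g; origin at the centre of its underside. It lies on the coarse stone at the start. Each stone of the stack is longer and wider than the one on it and they are piled a little askew. Grasp across the width at mid length.
- fine_stone: cream rectangular sharpening stone, 120 long (its x) x 42 wide (its y) x 22 thick (z up), about 240 g; origin at the centre of its underside. It lies on the medium stone at the start. Each stone of the stack is longer and wider than the one on it and they are piled a little askew. Grasp across the width at mid length.
- dressing_stone: blue-grey rectangular sharpening stone, 80 long (its x) x 32 wide (its y) x 22 thick (z up), about 120 g; origin at the centre of its underside. It lies on the fine stone, top of the stack, at the start. Each stone of the stack is longer and wider than the one on it and they are piled a little askew. Grasp across the width at mid length.
- coarse_holder: fitted wooden holder for the coarse stone, fixed, 216 long (x) x 96 wide (y); dark rubber-lined pocket 192 x 72 (6 mm play a side), floor 10 and rim 18 above the origin (centre of its underside, z up). Walls lean out: the mouth is 4 mm wider a side. Each long wall has a 50 mm finger notch at mid length, open to floor level. The stone lies along x, either end first
- medium_holder: fitted wooden holder for the medium stone, fixed, 186 long (x) x 86 wide (y); dark rubber-lined pocket 162 x 62 (6 mm play a side), floor 10 and rim 18 above the origin (centre of its underside, z up). Walls lean out: the mouth is 4 mm wider a side. Each long wall has a 50 mm finger notch at mid length, open to floor level. The stone lies along x, either end first
- fine_holder: fitted wooden holder for the fine stone, fixed, 156 long (x) x 78 wide (y); dark rubber-lined pocket 132 x 54 (6 mm play a side), floor 10 and rim 18 above the origin (centre of its underside, z up). Walls lean out: the mouth is 4 mm wider a side. Each long wall has a 50 mm finger notch at mid length, open to floor level. The stone lies along x, either end first
- dressing_holder: fitted wooden holder for the dressing stone, fixed, 116 long (x) x 68 wide (y); dark rubber-lined pocket 92 x 44 (6 mm play a side), floor 10 and rim 18 above the origin (centre of its underside, z up). Walls lean out: the mouth is 4 mm wider a side. Each long wall has a 50 mm finger notch at mid length, open to floor level. The stone lies along x, either end first
- bowl: bystander: small round black bowl, 96 across, 56 high, behind the work; origin at the centre of its underside
- marking_gauge: bystander: wooden marking gauge, 200 long (its y) x 55 x 70 high, behind the work; origin at the centre of its underside
Not all that is in view belongs to the job. Several things have the shape of the coarse_stone; the one meant has the colours described above.

How it is judged:
On the way, in this order (a step that is already met when the one before it is completed fails the run):
1. the dressing stone lies seated in its own holder and is released, the stones that were under it not yet taken (moved by less than 3 cm) (horizontal distance between dressing_stone and dressing_holder below 0.01 m and z of dressing_stone in the frame of dressing_holder between 0.007 and 0.013 m and angle between the x axis of dressing_stone and the x axis of dressing_holder, either way round below 0.25 rad and angle between dressing_stone's own z axis and vertical below 0.06 rad and contact force between the fingers and dressing_stone below 0.05 N and linear speed of dressing_stone below 0.02 m/s and distance of each of coarse_stone, medium_stone, fine_stone from where it was at the start of the episode below 0.03 m), for 0.2 s.
2. the fine stone lies seated in its own holder and is released, the stones that were under it not yet taken (moved by less than 3 cm) (horizontal distance between fine_stone and fine_holder below 0.01 m and z of fine_stone in the frame of fine_holder between 0.007 and 0.013 m and angle between the x axis of fine_stone and the x axis of fine_holder, either way round below 0.25 rad and angle between fine_stone's own z axis and vertical below 0.06 rad and contact force between the fingers and fine_stone below 0.05 N and linear speed of fine_stone below 0.02 m/s and distance of each of coarse_stone, medium_stone from where it was at the start of the episode below 0.03 m), for 0.2 s.
3. the medium stone lies seated in its own holder and is released, the stones that were under it not yet taken (moved by less than 3 cm) (horizontal distance between medium_stone and medium_holder below 0.01 m and z of medium_stone in the frame of medium_holder between 0.007 and 0.013 m and angle between the x axis of medium_stone and the x axis of medium_holder, either way round below 0.25 rad and angle between medium_stone's own z axis and vertical below 0.06 rad and contact force between the fingers and medium_stone below 0.05 N and linear speed of medium_stone below 0.02 m/s and distance of coarse_stone from where it was at the start of the episode below 0.03 m), for 0.2 s.
4. the coarse stone lies seated in its own holder and is released (horizontal distance between coarse_stone and coarse_holder below 0.01 m and z of coarse_stone in the frame of coarse_holder between 0.007 and 0.013 m and angle between the x axis of coarse_stone and the x axis of coarse_holder, either way round below 0.25 rad and angle between coarse_stone's own z axis and vertical below 0.06 rad and contact force between the fingers and coarse_stone below 0.05 N and linear speed of coarse_stone below 0.02 m/s), for 0.2 s.
At the end, for the whole second after the job is handed in: each of the four stones lies flat in the holder made to its size: its centre within 10 mm of the holder's centre as seen from above, its underside within 3 mm of the pocket floor, level within 0.06 rad and along the pocket within 0.25 rad; all released and at rest (all of step 4 and horizontal distance between dressing_stone and dressing_holder below 0.01 m and z of dressing_stone in the frame of dressing_holder between 0.007 and 0.013 m and angle between the x axis of dressing_stone and the x axis of dressing_holder, either way round below 0.25 rad and angle between each of dressing_stone, fine_stone, medium_stone's own z axis and vertical below 0.06 rad and contact force between the fingers and dressing_stone below 0.05 N and linear speed of each of dressing_stone, fine_stone, medium_stone below 0.02 m/s and horizontal distance between fine_stone and fine_holder below 0.01 m and z of fine_stone in the frame of fine_holder between 0.007 and 0.013 m and angle between the x axis of fine_stone and the x axis of fine_holder, either way round below 0.25 rad and contact force between the fingers and fine_stone below 0.05 N and horizontal distance between medium_stone and medium_holder below 0.01 m and z of medium_stone in the frame of medium_holder between 0.007 and 0.013 m and angle between the x axis of medium_stone and the x axis of medium_holder, either way round below 0.25 rad and contact force between the fingers and medium_stone below 0.05 N); the robot touches nothing.
It fails at once if a stone is let fall (faster than 0.6 m/s while out of the fingers, a drop of about 2 cm) ((contact force between the fingers and dressing_stone below 0.05 N and linear speed of dressing_stone above 0.6 m/s) or (contact force between the fingers and fine_stone below 0.05 N and linear speed of fine_stone above 0.6 m/s) or (contact force between the fingers and medium_stone below 0.05 N and linear speed of medium_stone above 0.6 m/s) or (contact force between the fingers and coarse_stone below 0.05 N and linear speed of coarse_stone above 0.6 m/s)).
It fails at once if the bowl is moved by more than 3 cm (distance of bowl from where it was at the start of the episode above 0.03 m).
It fails at once if the marking gauge is moved by more than 3 cm (distance of marking_gauge from where it was at the start of the episode above 0.03 m).
It also fails if it takes over 109 s, if anything falls off the work surface, if the arm or the gripper's body presses on something with over 40 N, if the wrist force passes 120 N, or if a joint passes its speed limit or range.

## Working session

There is one attempt and no reset: what is moved stays moved. The work goes in short steps, Python scripts to look and compute and a tool call to move; the robot and the scene stay as the last step left them, time stands still between calls to the robot, and variables do not carry over. Pictures are saved under pics/ and viewed, at most 14 in all, crops included, and the job is handed in when it is done.

Besides the shell and the picture viewer there is one more tool, called after "Emit:" as name(argument=value, ...) on one line, values as JSON. send_rows: Moves the arm, as the interface text tells. Its arguments: {"type":"object","properties":{"steps":{"type":"array"},"force":{"type":"number"}},"required":["steps"]}

```bash
ls; mkdir -p pics; python3 - <<'E'
from bench import status, imaging
import cv2,numpy as np
o=status.get_obs();print({k:np.round(v,3).tolist() for k,v in o.items()})
for n in("top","side"):
    f=imaging.grab_frame(n);np.savez(f"pics/{n}0.npz",**f)
    print(n,f["K"].round(1).tolist(),f["R"].round(3).tolist(),f["t"].round(3).tolist())
    cv2.imwrite(f"pics/{n}0.png",cv2.resize(f["color"][...,::-1],(768,576)))
E
```

```text
pics
{'clock': 0.0, 'joints': [1.116, 0.478, 0.022, 1.556, -0.011, 1.109, -0.083], 'qvel': [-0.001, -0.001, 0.002, -0.0, -0.001, -0.0, -0.001], 'tau': [-0.001, -59.645, 1.608, -28.12, 0.013, 0.009, -0.0], 'tcp_pos': [0.229, -0.634, 0.255], 'orientation': [-3.093, -0.542, 0.001], 'contact_force': [-0.791, 0.702, -0.148], 'moment': [0.021, -0.037, -0.018], 'gripper_force': 0.0, 'grip_width': 0.086}
top [[440.6, 0.0, 252.2], [0.0, 440.6, 190.4], [0.0, 0.0, 1.0]] [[-0.025, -1.0, 0.011], [-0.995, 0.023, -0.101], [0.101, -0.013, -0.995]] [0.004, 0.627, 1.53]
side [[426.6, 0.0, 251.6], [0.0, 426.6, 194.5], [0.0, 0.0, 1.0]] [[-0.849, -0.528, -0.019], [-0.302, 0.514, -0.803], [0.434, -0.676, -0.596]] [0.543, 0.258, 1.002]
```

View pics/top0.png

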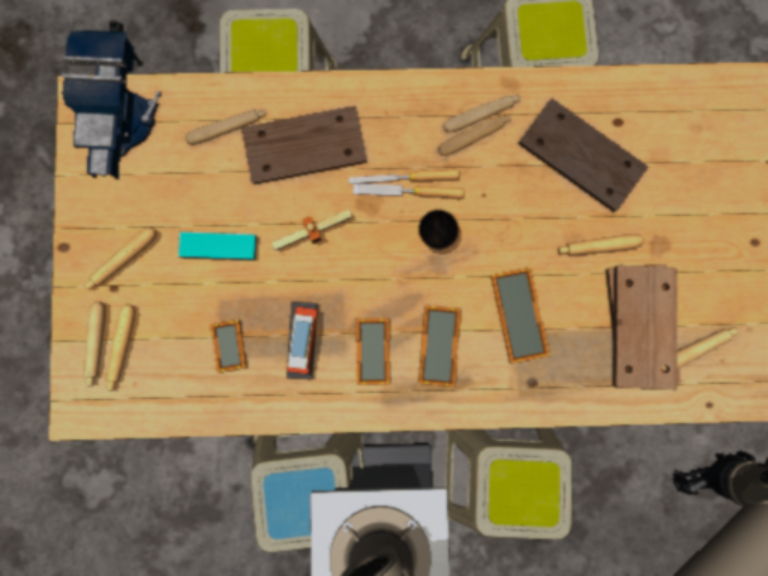

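View pics/side0.png

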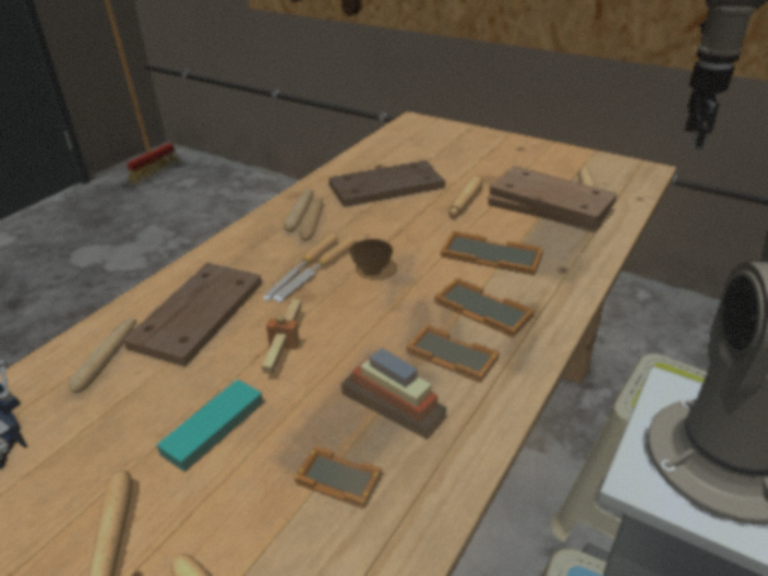

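The top view (768x576 scaling) shows the stack at (302,340). Its holders are at (228,346) for dressing, (373,351) fine, (440,346) medium and (520,315) coarse.

Coarse-stone-shaped candidates are the teal slab at (218,246) and the charcoal slab under the stack at (302,340). The charcoal one fits the description; the teal one has the wrong colour. The gauge is at (312,230) and the bowl at (438,230).

```bash
cat > h.py <<'E'
import numpy as np,cv2
from scipy.spatial.transform import Rotation as Ro
def cast(f,uv,z):
    uv=np.atleast_2d(uv).astype(float);R,t,K=f["R"],f["t"],f["K"]
    d=(np.linalg.inv(K)@np.c_[uv,np.ones(len(uv))].T).T@R
    c=-R.T@t
    return c+d*((z-c[2])/d[:,2])[:,None]
def rect(f,mask,z,near=None):
    "largest blob (or the one nearest pixel near) -> centre xy, long-axis angle deg, size mm on plane z"
    cs,_=cv2.findContours(mask.astype(np.uint8),cv2.RETR_EXTERNAL,cv2.CHAIN_APPROX_NONE)
    cs=[c for c in cs if cv2.contourArea(c)>60]
    c=max(cs,key=cv2.contourArea) if near is None else min(cs,key=lambda c:np.linalg.norm(c[:,0].mean(0)-near))
    p=cast(f,c[:,0],z)[:,:2]
    (x,y),(w,h),a=cv2.minAreaRect((p*1000).astype(np.float32))
    if w<h:w,h,a=h,w,a+90
    return np.array([x,y])/1000,(a+90)%180-90,(w,h)
def go(o,xy,z,ang):
    "tool-axis shift (cm) and yaw (deg) to put TCP at xy,z with the stone's long axis (deg, world) along tool x"
    R=Ro.from_rotvec(o["orientation"]).as_matrix()
    d=R.T@(np.r_[xy,z]-o["tcp_pos"])*100
    cur=np.degrees(np.arctan2(R[1,0],R[0,0]))
    yaw=-(ang-cur);yaw=(yaw+90)%180-90
    return d.round(2),round(yaw,1)
E
python3 - <<'E'
from h import *
f=dict(np.load("pics/top0.npz"));im=f["color"];hsv=cv2.cvtColor(im,cv2.COLOR_RGB2HSV)
for n,p in dict(dr=(152,231),fi=(249,234),me=(293,231),co=(346,211),stone=(201,226),cream=(201,209),red=(203,205),rim=(329,211)).items(): print(n,im[p[1],p[0]],hsv[p[1],p[0]])
crop=im[170:270,130:375];cv2.imwrite("pics/crop.png",cv2.resize(crop[...,::-1],None,fx=3.2,fy=3.2,interpolation=cv2.INTER_CUBIC))
s=im[195:260,185:217];cv2.imwrite("pics/crop2.png",cv2.resize(s[...,::-1],None,fx=9,fy=9,interpolation=cv2.INTER_CUBIC))
pk=(hsv[...,0]>40)&(hsv[...,0]<110)&(hsv[...,1]<80)&(hsv[...,2]<160)
for n,p in dict(dr=(152,231),fi=(249,234),me=(293,231),co=(346,211)).items(): print(n,rect(f,pk,.010,p))
E
```

```text
dr [114 122 109] [ 48  27 122]
fi [111 119 107] [ 50  26 119]
me [106 114 102] [ 50  27 114]
co [ 98 106  95] [ 52  26 106]
stone [122 156 175] [101  77 175]
cream [201 103  71] [  7 165 201]
red [136  62  45] [  6 171 136]
rim [202 160 101] [ 18 128 202]
dr (array([0.49552393, 0.34911093]), 7.955865859985352, (82.2967300415039, 33.5137939453125))
fi (array([0.47411615, 0.0079634 ]), -1.3846893310546875, (120.36669158935547, 42.84683609008789))
me (array([ 0.48360199, -0.15111455]), -6.820259094238281, (152.76242065429688, 52.80830001831055))
co (array([ 0.55194659, -0.34637207]), 9.767770767211914, (182.93150329589844, 62.76189422607422))
```

View pics/crop2.png

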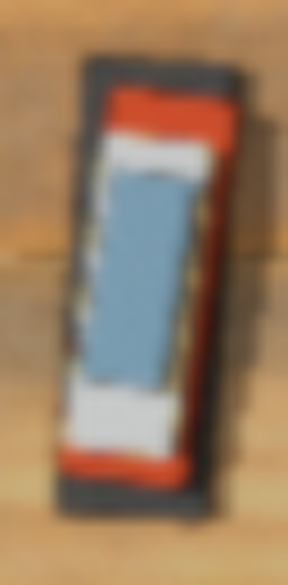

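The enlarged crop shows, from the top: blue-grey dressing stone (centre about (140,280) in the crop), white/cream fine, red medium and charcoal coarse at the bottom. That confirms the charcoal slab in the stack is the coarse stone.

```bash
python3 - <<'E'
from h import *
from bench import status
f=dict(np.load("pics/top0.npz"));im=f["color"];hsv=cv2.cvtColor(im,cv2.COLOR_RGB2HSV);H,S,V=cv2.split(hsv)
b=(H>92)&(H<115)&(S>45)
m=np.zeros_like(b);m[195:260,185:217]=1
r=rect(f,b&m,.097);print(r)
roi=m&(f["depth"]>0)
any_=m&((H>92)|(H<9)|(V<95)|(S<60));print("stack",rect(f,any_,.028))
red=m&((H<9)|(H>172))&(S>120);print("red",rect(f,red,.053))
o=status.get_obs()
print(go(o,(.46,-.40),.255,r[1]),go(o,r[0],.20,r[1]))
E
```

```text
(array([0.50599313, 0.16904642]), -10.161544799804688, (77.61686706542969, 29.900463104248047))
stack (array([0.50415048, 0.16908507]), -4.877899169921875, (174.39503479003906, 65.27850341796875))
red (array([0.50389203, 0.1677291 ]), -7.799674987792969, (152.9681396484375, 50.444671630859375))
(array([ 29.67, -14.2 ,   0.06]), np.float64(30.0)) (array([ 53.34, -66.14,   5.64]), np.float64(30.0))
```

Emit:
send_rows(steps=[{"dx": 5,"dy": -2.4,"yaw": 10,"gripper": 0.6},{"dx": 11,"dy": -5.3,"yaw": 20},{"dx": 17,"dy": -8.1,"yaw": 30},{"dx": 23,"dy": -11,"yaw": 30},{"dx": 29,"dy": -14,"yaw": 30}])

```text
validation failed for argument at $.st...
```

```bash
python3 - <<'E'
from h import *
from bench import status
o=status.get_obs();print(o["tcp_pos"],o["grip_width"],go(o,(.506,.169),.20,-10.2))
E
```

```text
[ 0.22926222 -0.63436051  0.25544638] 0.08543344173230642 (array([ 53.34, -66.14,   5.64]), np.float64(30.1))
```

Emit:
send_rows(steps=[{"dx": 5,"dy": -2.4,"dz": 0,"yaw": 10,"gripper": 0.6},{"dx": 11,"dy": -5.3,"dz": 0,"yaw": 20,"gripper": 0.6},{"dx": 17,"dy": -8.1,"dz": 0,"yaw": 30,"gripper": 0.6},{"dx": 23,"dy": -11,"dz": 0,"yaw": 30,"gripper": 0.6},{"dx": 29,"dy": -14,"dz": 0,"yaw": 30,"gripper": 0.6}])

```text
clock: 0.72
tcp_pos: [0.4442, -0.4148, 0.256]
orientation: [-3.129, 0.277, 0.001]
contact_force: [1.5, -1.2, -0.6]
grip_width: 0.0513
gripper_force: 0.0
```

```bash
python3 - <<'E'
from h import *
from bench import status
o=status.get_obs();print(o["tcp_pos"],o["grip_width"],go(o,(.506,.169),.20,-10.2))
E
```

```text
[ 0.44423525 -0.41478575  0.25604786] 0.05127944296716961 (array([ -4.18, -58.55,   5.61]), np.float64(0.1))
```

Emit:
send_rows(steps=[{"dx": 0,"dy": -6,"dz": 0,"yaw": 0,"gripper": 0.6},{"dx": 0,"dy": -12,"dz": 0,"yaw": 0,"gripper": 0.6},{"dx": 0,"dy": -18,"dz": 0,"yaw": 0,"gripper": 0.6},{"dx": -1,"dy": -24,"dz": 0,"yaw": 0,"gripper": 0.6},{"dx": -2,"dy": -30,"dz": 0,"yaw": 0,"gripper": 0.6}])

```text
clock: 1.35
tcp_pos: [0.4759, -0.1157, 0.2561]
orientation: [3.129, -0.277, -0.0]
contact_force: [1.2, 0.3, 0.8]
grip_width: 0.0511
gripper_force: 0.0
```

Emit:
send_rows(steps=[{"dx": 0,"dy": -6,"dz": 0,"yaw": 0,"gripper": 0.6},{"dx": 0,"dy": -12,"dz": 1,"yaw": 0,"gripper": 0.6},{"dx": -1,"dy": -18,"dz": 3,"yaw": 0,"gripper": 0.6},{"dx": -2,"dy": -24,"dz": 5,"yaw": 0,"gripper": 0.6},{"dx": -2,"dy": -28,"dz": 5,"yaw": 0,"gripper": 0.6}])

```text
clock: 1.98
tcp_pos: [0.504, 0.1639, 0.2046]
orientation: [3.129, -0.273, -0.005]
contact_force: [0.2, -0.4, -0.1]
grip_width: 0.0512
gripper_force: 0.0
```

```bash
cat > look.py <<'E'
import sys
from h import *
from bench import status,imaging
n,cam=sys.argv[1:3]
f=imaging.grab_frame(cam);np.savez(f"pics/{n}.npz",**f)
cv2.imwrite(f"pics/{n}.png",f["color"][...,::-1])
o=status.get_obs();print(o["tcp_pos"].round(4),o["grip_width"],go(o,(.506,.169),.20,-10.2))
print(cast(f,[[256,192]],.0))
E
python3 look.py w1 wrist
```

```text
[0.505  0.1704 0.2056] 0.05137492126619342 (array([0.12, 0.12, 0.56]), np.float64(0.5))
[[0.47521333 0.16358457 0.        ]]
```

View pics/w1.png

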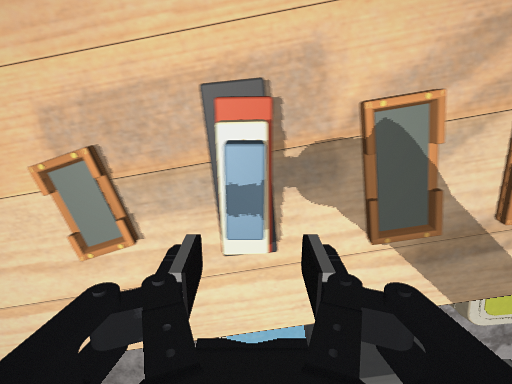

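The wrist view shows the stack at (243,170), with the blue dressing stone at (245,190). The dressing holder is at (85,203) and the fine holder at (405,165). The fingers stand either side, below.

```bash
python3 - <<'E'
from h import *
from bench import status
f=dict(np.load("pics/w1.npz"));im=f["color"];hsv=cv2.cvtColor(im,cv2.COLOR_RGB2HSV);H,S,V=cv2.split(hsv)
m=np.zeros_like(H,bool);m[70:256,195:282]=1
b=m&(H>92)&(H<120)&(S>50);b=cv2.morphologyEx(b.astype(np.uint8),cv2.MORPH_CLOSE,np.ones((15,15)))
print("dr",rect(f,b,.097),"med depth",np.median(f["depth"][b>0]))
w=m&(S<45)&(V>170)|(b>0);print("fine",rect(f,w,.075))
pk=(H>35)&(H<110)&(S<60)&(V<160)&(V>60)
for p in((85,203),(405,165)):
    print(im[p[1],p[0]],rect(f,pk,.010,p))
print(f["R"].round(3).tolist(),(-f["R"].T@f["t"]).round(3))
print(go(status.get_obs(),(.506,.169),.12,-10.2))
E
```

```text
dr (array([0.50767944, 0.16885953]), -9.970413208007812, (80.63938903808594, 29.118871688842773)) med depth 0.23573989
fine (array([0.50126474, 0.17236623]), -8.702682495117188, (118.07858276367188, 40.31092834472656))
[121 129 121] (array([0.49635861, 0.34891943]), 8.357946395874023, (91.2425765991211, 43.26022720336914))
[76 82 77] (array([0.474474  , 0.00648135]), -0.7662734985351562, (131.5755615234375, 51.95356369018555))
[[-0.174, -0.985, 0.002], [-0.939, 0.167, 0.301], [-0.297, 0.051, -0.954]] [0.579 0.151 0.323]
(array([0.13, 0.15, 8.56]), np.float64(0.5))
```

```bash
python3 - <<'E'
from h import *
f=dict(np.load("pics/w1.npz"));D=f["depth"];K=np.linalg.inv(f["K"])
v,u=np.mgrid[232:384,140:360].reshape(2,-1);d=D[v,u];k=(d>0)&(d<.25);u,v,d=u[k],v[k],d[k]
X=((K@np.c_[u,v,np.ones(len(u))].T)*d-f["t"][:,None]).T@f["R"]
for lo,hi in((170,205),(298,335)):
    s=(u>=lo)&(u<hi)&(v<300);print(lo,np.percentile(X[s],[0.5,2,5,50],axis=0).round(4).tolist())
E
```

```text
170 [[0.4984, 0.1859, 0.1846], [0.4997, 0.187, 0.1869], [0.5021, 0.1874, 0.1892], [0.5177, 0.1896, 0.2097]]
298 [[0.4894, 0.1254, 0.1848], [0.4908, 0.1266, 0.1872], [0.4932, 0.128, 0.1896], [0.5084, 0.1362, 0.2104]]
```

Emit:
send_rows(steps=[{"dx": 0.2,"dy": 0.1,"dz": 4,"yaw": 0,"gripper": 0.6},{"dx": 0.2,"dy": 0.1,"dz": 8,"yaw": 0,"gripper": 0.6},{"dx": 0.2,"dy": 0.1,"dz": 9.8,"yaw": 0,"gripper": 0.6},{"dx": 0.2,"dy": 0.1,"dz": 10.3,"yaw": 0,"gripper": 0.6},{"dx": 0.2,"dy": 0.1,"dz": 10.3,"yaw": 0,"gripper": 0.6}])

```text
clock: 2.65
tcp_pos: [0.5082, 0.1602, 0.104]
orientation: [-3.129, 0.278, -0.002]
contact_force: [-0.1, 1.0, -0.7]
grip_width: 0.0516
gripper_force: 0.0
```

Emit:
send_rows(steps=[{"dx": 0,"dy": 0,"dz": 0,"yaw": 0,"gripper": 0.4},{"dx": 0,"dy": 0,"dz": 0,"yaw": 0,"gripper": 0.2},{"dx": 0,"dy": 0,"dz": 0,"yaw": 0,"gripper": 0.2},{"dx": 0,"dy": 0,"dz": 0,"yaw": 0,"gripper": 0.2},{"dx": 0,"dy": 0,"dz": 0,"yaw": 0,"gripper": 0.2}], force=40)

```text
clock: 3.28
tcp_pos: [0.5089, 0.1611, 0.105]
orientation: [-3.127, 0.277, -0.005]
contact_force: [-0.9, 1.1, 6.4]
grip_width: 0.0312
gripper_force: 40.5
```

Emit:
send_rows(steps=[{"dx": 0,"dy": 0,"dz": -1,"yaw": 0,"gripper": 0.2},{"dx": 0,"dy": 0,"dz": -3,"yaw": 0,"gripper": 0.2},{"dx": 0,"dy": 0,"dz": -6,"yaw": 0,"gripper": 0.2},{"dx": 0,"dy": 0,"dz": -8,"yaw": 0,"gripper": 0.2},{"dx": 0,"dy": 0,"dz": -8,"yaw": 0,"gripper": 0.2}])

```text
clock: 3.9
tcp_pos: [0.5084, 0.1602, 0.1851]
orientation: [-3.128, 0.278, -0.005]
contact_force: [0.4, 0.6, -1.5]
grip_width: 0.031
gripper_force: 40.0
```

```bash
python3 - <<'E'
from h import *
from bench import status,imaging
f=imaging.grab_frame("wrist");np.savez("pics/w2.npz",**f);cv2.imwrite("pics/w2.png",f["color"][...,::-1])
o=status.get_obs();print(o["tcp_pos"].round(4),o["grip_width"],o["contact_force"],go(o,(.496,.349),.15,8.2))
E
```

```text
[0.5077 0.1598 0.1838] 0.031188921672362025 [ 0.02049409  0.01172339 -1.15187972] (array([ -4.49, -18.42,   3.38]), np.float64(-18.3))
```

View pics/w2.png

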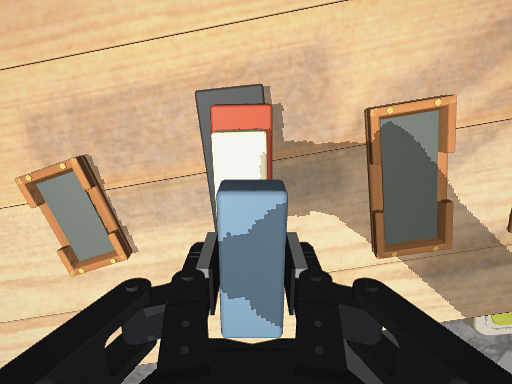

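The dressing stone is held level at about (252,260), clear of the stack. The fine stone stays on the pile at (240,160).

```bash
python3 - <<'E'
from h import *
f=dict(np.load("pics/w2.npz"));p=cast(f,[[252,192],[250,339]],.176);print(p.round(4),p.mean(0))
E
```

```text
[[0.543  0.1538 0.176 ]
 [0.4641 0.169  0.176 ]] [0.50353139 0.16142487 0.176     ]
```

Emit:
send_rows(steps=[{"dx": -1,"dy": -5,"dz": 0,"yaw": -6,"gripper": 0.2},{"dx": -2,"dy": -10,"dz": 0,"yaw": -12,"gripper": 0.2},{"dx": -4,"dy": -15,"dz": 1,"yaw": -18.3,"gripper": 0.2},{"dx": -4.5,"dy": -18.4,"dz": 4,"yaw": -18.3,"gripper": 0.2},{"dx": -4.5,"dy": -18.4,"dz": 6,"yaw": -18.3,"gripper": 0.2}])

```text
clock: 4.58
tcp_pos: [0.4934, 0.3519, 0.1208]
orientation: [-3.132, -0.231, 0.004]
contact_force: [0.4, -1.1, -2.0]
grip_width: 0.0309
gripper_force: 40.1
```

Emit:
send_rows(steps=[{"dx": 0,"dy": 0,"dz": 1,"yaw": 0,"gripper": 0.2},{"dx": 0,"dy": 0,"dz": 1,"yaw": 0,"gripper": 0.2},{"dx": 0,"dy": 0,"dz": 1,"yaw": 0,"gripper": 0.2}])

```text
clock: 4.95
tcp_pos: [0.4965, 0.3483, 0.1141]
orientation: [-3.134, -0.221, -0.002]
contact_force: [0.2, -0.1, -1.2]
grip_width: 0.0309
gripper_force: 40.1
```

```bash
python3 - <<'E'
from h import *
from bench import status
o=status.get_obs();print(o["tcp_pos"].round(4),o["qvel"].round(3),o["contact_force"],go(o,(.496,.349),.041,8.2))
E
```

```text
[0.4965 0.3483 0.1141] [-0.003 -0.005 -0.007 -0.007 -0.    -0.004 -0.002] [ 0.18863404 -0.10733366 -1.16426541] (array([-0.05, -0.08,  7.31]), np.float64(-0.1))
```

Emit:
send_rows(steps=[{"dx": 0.3,"dy": -0.1,"dz": 3,"yaw": 0,"gripper": 0.2},{"dx": 0.3,"dy": -0.1,"dz": 5.5,"yaw": 0,"gripper": 0.2},{"dx": 0.3,"dy": -0.1,"dz": 6.8,"yaw": 0,"gripper": 0.2},{"dx": 0.3,"dy": -0.1,"dz": 7.3,"yaw": 0,"gripper": 0.2},{"dx": 0.3,"dy": -0.1,"dz": 7.3,"yaw": 0,"gripper": 0.2}])

```text
clock: 5.58
tcp_pos: [0.499, 0.3508, 0.041]
orientation: [-3.133, -0.223, -0.002]
contact_force: [-0.4, -0.2, -1.2]
grip_width: 0.031
gripper_force: 40.1
```

Emit:
send_rows(steps=[{"dx": 0,"dy": 0,"dz": 0,"yaw": 0,"gripper": 0.2},{"dx": 0,"dy": 0,"dz": 0.1,"yaw": 0,"gripper": 0.2},{"dx": 0,"dy": 0,"dz": 0.1,"yaw": 0,"gripper": 0.2}])

```text
clock: 5.95
tcp_pos: [0.4989, 0.3509, 0.0401]
orientation: [-3.133, -0.224, -0.002]
contact_force: [-1.0, 0.0, 4.5]
grip_width: 0.031
gripper_force: 40.8
```

Contact force has changed by about 6 N, so the stone is on the pocket floor. Releasing and lifting.

Emit:
send_rows(steps=[{"dx": 0,"dy": 0,"dz": 0,"yaw": 0,"gripper": 0.5},{"dx": 0,"dy": 0,"dz": 0,"yaw": 0,"gripper": 0.6},{"dx": 0,"dy": 0,"dz": 0,"yaw": 0,"gripper": 0.6},{"dx": 0,"dy": 0,"dz": -3,"yaw": 0,"gripper": 0.6},{"dx": 0,"dy": 0,"dz": -8,"yaw": 0,"gripper": 0.6}])

```text
clock: 6.58
tcp_pos: [0.4974, 0.3496, 0.1184]
orientation: [3.131, 0.224, -0.006]
contact_force: [1.6, 0.1, 0.4]
grip_width: 0.0512
gripper_force: 0.0
```

Emit:
send_rows(steps=[{"dx": 0,"dy": 0,"dz": -6,"yaw": 0,"gripper": 0.65},{"dx": 0,"dy": 6,"dz": -7,"yaw": 9,"gripper": 0.65},{"dx": 0,"dy": 12,"dz": -7,"yaw": 17,"gripper": 0.65},{"dx": 0,"dy": 17,"dz": -7,"yaw": 17,"gripper": 0.65},{"dx": 0,"dy": 17,"dz": -7,"yaw": 17,"gripper": 0.65}])

```text
clock: 7.2
tcp_pos: [0.5235, 0.1768, 0.1891]
orientation: [3.129, -0.254, 0.0]
contact_force: [-0.2, 0.5, 0.3]
grip_width: 0.0557
gripper_force: 0.0
```

```bash
cat > meas.py <<'E'
from h import *
from bench import status,imaging
def wrist(n):
    f=imaging.grab_frame("wrist");cv2.imwrite(f"pics/{n}.png",f["color"][...,::-1]);np.savez(f"pics/{n}.npz",**f)
    o=status.get_obs();print("tcp",o["tcp_pos"].round(4),"w",round(float(o["grip_width"]),4),"qv",abs(o["qvel"]).max().round(3))
    return f,o
E
python3 - <<'E'
from meas import *
f,o=wrist("w3")
t=imaging.grab_frame("top");np.savez("pics/t3.npz",**t)
E
```

```text
tcp [0.523  0.1802 0.1893] w 0.0552 qv 0.05
```

View pics/w3.png

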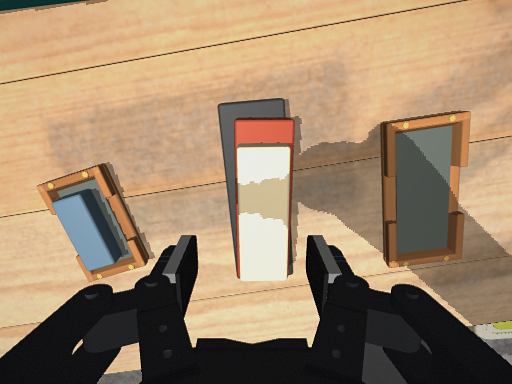

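The dressing stone lies in its holder at (90,225). The fine stone is on the stack at (264,213), with medium and coarse below it.

```bash
python3 - <<'E'
from meas import *
f=dict(np.load("pics/w3.npz"));im=f["color"];H,S,V=cv2.split(cv2.cvtColor(im,cv2.COLOR_RGB2HSV))
m=np.zeros_like(H,bool);m[70:300,40:150]=1
b=m&(H>100)&(H<120)&(S>60);print("dr",rect(f,b,.032))
cs,_=cv2.findContours(b.astype(np.uint8),0,1);print(cv2.boundingRect(max(cs,key=cv2.contourArea)))
D=f["depth"];K=np.linalg.inv(f["K"])
v,u=np.nonzero(cv2.erode(b.astype(np.uint8),np.ones((5,5))));d=D[v,u]
X=((K@np.c_[u,v,np.ones(len(u))].T)*d-f["t"][:,None]).T@f["R"];X=X[X[:,2]>.025]
A=np.linalg.lstsq(np.c_[X[:,:2],np.ones(len(X))],X[:,2],rcond=None)[0];print("top plane",A[:2],np.median(X[:,2]),X[:,:2].mean(0))
m[:]=0;m[142:285,232:298]=1
w=m&(S<75)&(V>120);c=rect(f,w,.075);print("fine",c)
print(go(status.get_obs(),c[0],.10,c[1]))
E
```

```text
dr (array([0.49737769, 0.34484113]), 8.077826499938965, (80.8194808959961, 42.47652053833008))
(52, 189, 70, 82)
top plane [ 0.20369168 -0.91951205] 0.03303392841562202 [0.49867734 0.34650103]
fine (array([0.5008306 , 0.17064888]), -9.070503234863281, (120.0604019165039, 41.60246276855469))
(array([-1.98,  1.49,  8.94]), np.float64(0.2))
```

```bash
python3 - <<'E'
from meas import *
f=dict(np.load("pics/w3.npz"));im=f["color"];H,S,V=cv2.split(cv2.cvtColor(im,cv2.COLOR_RGB2HSV))
m=np.zeros_like(H,bool);m[70:300,40:150]=1
b=m&(H>100)&(H<120)&(S>60)
D=f["depth"];K=np.linalg.inv(f["K"])
v,u=np.nonzero(b);d=D[v,u]
X=((K@np.c_[u,v,np.ones(len(u))].T)*d-f["t"][:,None]).T@f["R"];k=X[:,2]>.0295;t=np.zeros_like(b);t[v[k],u[k]]=1
print(rect(f,t,.032));X=X[k]
A=np.linalg.lstsq(np.c_[X[:,:2],np.ones(len(X))],X[:,2],rcond=None)[0];print(A[:2],np.percentile(X[:,2],[5,50,95]))
print(go(status.get_obs(),(.501,.171),.10,-9.0))
E
```

```text
(array([0.49614566, 0.34909576]), 8.079410552978516, (79.57527923583984, 33.703712463378906))
[ 0.2283507  -1.20601025] [0.03138554 0.03305713 0.034411  ]
(array([-1.96,  1.45,  8.94]), np.float64(0.1))
```

Emit:
send_rows(steps=[{"dx": 0,"dy": 0,"dz": 0,"yaw": 0,"gripper": 0.65}])

```text
clock: 7.42
tcp_pos: [0.5223, 0.1841, 0.1893]
orientation: [-3.132, 0.238, 0.0]
contact_force: [0.4, -0.1, 0.1]
grip_width: 0.0554
gripper_force: 0.0
```

```bash
python3 - <<'E'
from meas import *
print(go(status.get_obs(),(.501,.171),.08,-9.0))
E
```

```text
(array([-1.9 ,  1.63, 10.93]), np.float64(0.3))
```

Emit:
send_rows(steps=[{"dx": -1,"dy": 1,"dz": 3,"yaw": 0,"gripper": 0.65},{"dx": -1.9,"dy": 1.5,"dz": 6,"yaw": 0,"gripper": 0.65},{"dx": -1.9,"dy": 1.5,"dz": 6.5,"yaw": 0,"gripper": 0.65},{"dx": -1.9,"dy": 1.5,"dz": 6.5,"yaw": 0,"gripper": 0.65},{"dx": -1.9,"dy": 1.5,"dz": 6.5,"yaw": 0,"gripper": 0.65}])

```text
clock: 8.05
tcp_pos: [0.5027, 0.1714, 0.1255]
orientation: [-3.131, 0.241, -0.003]
contact_force: [0.9, 0.9, 0.4]
grip_width: 0.0556
gripper_force: 0.0
```

```bash
python3 - <<'E'
from meas import *
o=status.get_obs();print(o["tcp_pos"],abs(o["qvel"]).max(),go(o,(.501,.171),.079,-9.0))
E
```

```text
[0.50272946 0.17137029 0.12549451] 0.005074058647899686 (array([-0.17,  0.07,  4.65]), np.float64(0.2))
```

Emit:
send_rows(steps=[{"dx": -0.2,"dy": 0,"dz": 2,"yaw": 0,"gripper": 0.65},{"dx": -0.2,"dy": 0,"dz": 4,"yaw": 0,"gripper": 0.65},{"dx": -0.2,"dy": 0,"dz": 4.7,"yaw": 0,"gripper": 0.65},{"dx": -0.2,"dy": 0,"dz": 4.7,"yaw": 0,"gripper": 0.65},{"dx": -0.2,"dy": 0,"dz": 4.7,"yaw": 0,"gripper": 0.65}])

```text
clock: 8.68
tcp_pos: [0.5003, 0.171, 0.0782]
orientation: [-3.132, 0.242, -0.002]
contact_force: [-0.1, -0.3, 0.4]
grip_width: 0.0554
gripper_force: 0.0
```

Emit:
send_rows(steps=[{"dx": 0,"dy": 0,"dz": 0,"yaw": 0,"gripper": 0.55},{"dx": 0,"dy": 0,"dz": 0,"yaw": 0,"gripper": 0.4},{"dx": 0,"dy": 0,"dz": 0,"yaw": 0,"gripper": 0.3},{"dx": 0,"dy": 0,"dz": 0,"yaw": 0,"gripper": 0.3},{"dx": 0,"dy": 0,"dz": 0,"yaw": 0,"gripper": 0.3}], force=50)

```text
clock: 9.3
tcp_pos: [0.5001, 0.1708, 0.0781]
orientation: [-3.132, 0.242, -0.002]
contact_force: [-1.4, -1.1, 5.8]
grip_width: 0.0411
gripper_force: 51.9
```

Emit:
send_rows(steps=[{"dx": 0,"dy": 0,"dz": -1,"yaw": 0,"gripper": 0.3},{"dx": 0,"dy": 0,"dz": -3,"yaw": 0,"gripper": 0.3},{"dx": 0,"dy": 0,"dz": -6,"yaw": 0,"gripper": 0.3},{"dx": 0,"dy": 0,"dz": -8,"yaw": 0,"gripper": 0.3},{"dx": 0,"dy": 0,"dz": -8,"yaw": 0,"gripper": 0.3}])

```text
clock: 9.93
tcp_pos: [0.5004, 0.171, 0.1589]
orientation: [-3.131, 0.242, -0.005]
contact_force: [-0.2, 0.5, -2.3]
grip_width: 0.0409
gripper_force: 51.1
```

```bash
python3 - <<'E'
from meas import *
f,o=wrist("w4")
print(go(o,(.4745,.0065),.12,-1))
E
```

```text
tcp [0.4997 0.1706 0.1577] w 0.0414 qv 0.023
(array([ 0.03, 16.61,  3.76]), np.float64(-7.8))
```

View pics/w4.png

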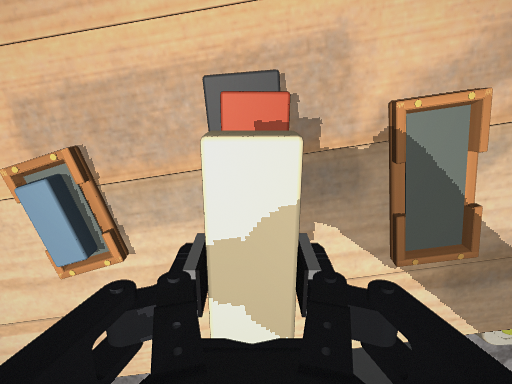

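The fine stone is held level at (252,240), and the red and charcoal stones are undisturbed behind it. Moving to the fine holder at (440,175).

Emit:
send_rows(steps=[{"dx": 0,"dy": 5,"dz": 0,"yaw": -4,"gripper": 0.3},{"dx": 0,"dy": 10,"dz": 0,"yaw": -7.8,"gripper": 0.3},{"dx": 0,"dy": 15,"dz": 0,"yaw": -7.8,"gripper": 0.3},{"dx": 0,"dy": 16.6,"dz": 2,"yaw": -7.8,"gripper": 0.3},{"dx": 0,"dy": 16.6,"dz": 5,"yaw": -7.8,"gripper": 0.3}])

```text
clock: 10.6
tcp_pos: [0.4736, 0.0043, 0.1063]
orientation: [3.141, -0.034, 0.0]
contact_force: [-0.8, 0.1, -1.9]
grip_width: 0.0411
gripper_force: 51.3
```

Emit:
send_rows(steps=[{"dx": 0,"dy": 0,"dz": 1,"yaw": 0,"gripper": 0.3},{"dx": 0,"dy": 0,"dz": 1,"yaw": 0,"gripper": 0.3},{"dx": 0,"dy": 0,"dz": 1,"yaw": 0,"gripper": 0.3},{"dx": 0,"dy": 0,"dz": 1,"yaw": 0,"gripper": 0.3}])

```text
clock: 11.1
tcp_pos: [0.4747, 0.0069, 0.0981]
orientation: [-3.141, 0.028, -0.002]
contact_force: [0.9, 0.3, -1.6]
grip_width: 0.0411
gripper_force: 51.2
```

```bash
python3 - <<'E'
from meas import *
f=dict(np.load("pics/w4.npz"));print("front end",cast(f,[[252,137]],.1547))
o=status.get_obs();print(o["tcp_pos"],abs(o["qvel"]).max(),go(o,(.4745,.0065),.035,-1))
E
```

```text
front end [[0.55968564 0.16168178 0.1547    ]]
[0.47472087 0.00691816 0.09808159] 0.0021652599839165794 (array([-0.03,  0.04,  6.31]), np.float64(-0.0))
```

Emit:
send_rows(steps=[{"dx": 0,"dy": 0,"dz": 3,"yaw": 0,"gripper": 0.3},{"dx": 0,"dy": 0,"dz": 5,"yaw": 0,"gripper": 0.3},{"dx": 0,"dy": 0,"dz": 6,"yaw": 0,"gripper": 0.3},{"dx": 0,"dy": 0,"dz": 6.3,"yaw": 0,"gripper": 0.3},{"dx": 0,"dy": 0,"dz": 6.3,"yaw": 0,"gripper": 0.3}])

```text
clock: 11.72
tcp_pos: [0.4747, 0.0068, 0.0352]
orientation: [3.141, -0.028, 0.002]
contact_force: [-1.2, -0.1, -2.8]
grip_width: 0.041
gripper_force: 51.3
```

Emit:
send_rows(steps=[{"dx": 0,"dy": 0,"dz": 0.1,"yaw": 0,"gripper": 0.3},{"dx": 0,"dy": 0,"dz": 0.1,"yaw": 0,"gripper": 0.3},{"dx": 0,"dy": 0,"dz": 0.1,"yaw": 0,"gripper": 0.3}])

```text
clock: 12.1
tcp_pos: [0.4747, 0.0068, 0.0351]
orientation: [3.141, -0.028, 0.003]
contact_force: [-4.9, -0.1, 15.7]
grip_width: 0.0413
gripper_force: 53.6
```

On the floor; release, lift and return over the stack.

Emit:
send_rows(steps=[{"dx": 0,"dy": 0,"dz": 0,"yaw": 0,"gripper": 0.6},{"dx": 0,"dy": 0,"dz": 0,"yaw": 0,"gripper": 0.7},{"dx": 0,"dy": 0,"dz": 0,"yaw": 0,"gripper": 0.7},{"dx": 0,"dy": 0,"dz": -3,"yaw": 0,"gripper": 0.7},{"dx": 0,"dy": 0,"dz": -8,"yaw": 0,"gripper": 0.7}])

```text
clock: 12.72
tcp_pos: [0.4729, 0.0066, 0.1129]
orientation: [3.141, -0.028, -0.006]
contact_force: [1.3, -0.0, 0.1]
grip_width: 0.0598
gripper_force: 0.0
```

Emit:
send_rows(steps=[{"dx": 1,"dy": -4,"dz": -5,"yaw": 3,"gripper": 0.75},{"dx": 2,"dy": -9,"dz": -6,"yaw": 7,"gripper": 0.75},{"dx": 2.5,"dy": -14,"dz": -6,"yaw": 7,"gripper": 0.75},{"dx": 2.5,"dy": -16.3,"dz": -6,"yaw": 7,"gripper": 0.75},{"dx": 2.5,"dy": -16.3,"dz": -6,"yaw": 7,"gripper": 0.75}])

```text
clock: 13.35
tcp_pos: [0.5016, 0.1713, 0.1732]
orientation: [-3.133, 0.214, 0.0]
contact_force: [-0.8, -1.2, -0.6]
grip_width: 0.0641
gripper_force: 0.0
```

Emit:
send_rows(steps=[{"dx": 0,"dy": 0,"dz": 0,"yaw": 0,"gripper": 0.75},{"dx": 0,"dy": 0,"dz": 0,"yaw": 0,"gripper": 0.75}])

```text
clock: 13.6
tcp_pos: [0.5021, 0.1674, 0.1731]
orientation: [3.133, -0.224, -0.0]
contact_force: [0.2, -0.2, 0.5]
grip_width: 0.0639
gripper_force: 0.0
```

```bash
python3 - <<'E'
from meas import *
f,o=wrist("w5")
im=f["color"];H,S,V=cv2.split(cv2.cvtColor(im,cv2.COLOR_RGB2HSV))
m=np.zeros_like(H,bool);m[60:330,195:325]=1
r=m&((H<8)|(H>172))&(S>120);r=cv2.morphologyEx(r.astype(np.uint8),cv2.MORPH_OPEN,np.ones((3,3)));c=rect(f,r,.053);print("med",c)
m[:]=0;m[60:330,330:512]=1
D=f["depth"];K=np.linalg.inv(f["K"]);v,u=np.nonzero(m&(S<75)&(V>120));d=D[v,u]
X=((K@np.c_[u,v,np.ones(len(u))].T)*d-f["t"][:,None]).T@f["R"];k=(X[:,2]>.029)&(X[:,2]<.036);t=np.zeros_like(m);t[v[k],u[k]]=1
print("fine",rect(f,t,.032),np.percentile(X[k][:,2],[5,50,95]))
print(go(o,c[0],.10,c[1]))
E
```

```text
tcp [0.5021 0.1676 0.1732] w 0.0641 qv 0.006
med (array([0.50459244, 0.16857977]), -9.098114013671875, (149.4815673828125, 49.51599884033203))
fine (array([0.4759325 , 0.00699651]), -0.344635009765625, (119.50855255126953, 42.15663146972656)) [0.03206839 0.03324401 0.03436315]
(array([ 0.23, -0.14,  7.32]), np.float64(0.9))
```

View pics/w5.png

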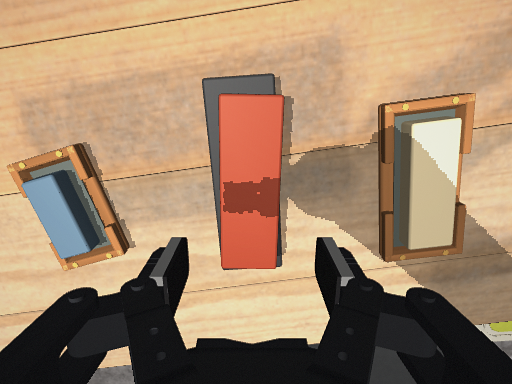

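The fine stone is seated in its holder at (433,185), and the red medium stone is fully visible on top of the coarse at (250,180).

Emit:
send_rows(steps=[{"dx": 0.2,"dy": -0.1,"dz": 5,"yaw": 1,"gripper": 0.75},{"dx": 0.2,"dy": -0.1,"dz": 9,"yaw": 1,"gripper": 0.75},{"dx": 0.2,"dy": -0.1,"dz": 11,"yaw": 1,"gripper": 0.75},{"dx": 0.2,"dy": -0.1,"dz": 12,"yaw": 1,"gripper": 0.75},{"dx": 0.2,"dy": -0.1,"dz": 12,"yaw": 1,"gripper": 0.75}])

```text
clock: 14.28
tcp_pos: [0.5042, 0.1694, 0.0532]
orientation: [3.131, -0.248, -0.001]
contact_force: [0.2, -0.5, 1.0]
grip_width: 0.0643
gripper_force: 0.0
```

Emit:
send_rows(steps=[{"dx": 0,"dy": 0,"dz": 0,"yaw": 0,"gripper": 0.65},{"dx": 0,"dy": 0,"dz": 0,"yaw": 0,"gripper": 0.5},{"dx": 0,"dy": 0,"dz": 0,"yaw": 0,"gripper": 0.4},{"dx": 0,"dy": 0,"dz": 0,"yaw": 0,"gripper": 0.4},{"dx": 0,"dy": 0,"dz": 0,"yaw": 0,"gripper": 0.4}], force=60)

```text
clock: 14.9
tcp_pos: [0.5049, 0.1696, 0.0546]
orientation: [3.132, -0.248, 0.003]
contact_force: [-0.3, -1.3, 5.4]
grip_width: 0.0488
gripper_force: 63.6
```

Emit:
send_rows(steps=[{"dx": 0,"dy": 0,"dz": -1,"yaw": 0,"gripper": 0.4},{"dx": 0,"dy": 0,"dz": -3,"yaw": 0,"gripper": 0.4},{"dx": 0,"dy": 0,"dz": -6,"yaw": 0,"gripper": 0.4},{"dx": 0,"dy": 0,"dz": -9,"yaw": 0,"gripper": 0.4},{"dx": 0,"dy": 0,"dz": -9,"yaw": 0,"gripper": 0.4}])

```text
clock: 15.52
tcp_pos: [0.5055, 0.1706, 0.1456]
orientation: [-3.13, 0.247, -0.007]
contact_force: [-0.2, -0.6, -4.8]
grip_width: 0.0488
gripper_force: 63.4
```

```bash
python3 - <<'E'
from meas import *
f,o=wrist("w6")
im=f["color"];H,S,V=cv2.split(cv2.cvtColor(im,cv2.COLOR_RGB2HSV))
r=((H<8)|(H>172))&(S>120);ys,xs=np.nonzero(r&(np.arange(384)[:,None]<200)&(abs(np.arange(512)-250)<15));print("front row",ys.min())
print(go(o,(.4836,-.151),.12,-6.8))
E
```

```text
tcp [0.5045 0.1699 0.144 ] w 0.0489 qv 0.033
front row 99
(array([ 2.98, 32.03,  2.37]), np.float64(-2.2))
```

View pics/w6.png

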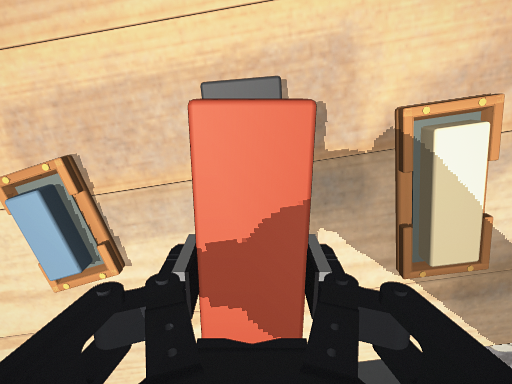

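The medium stone is held level at (250,220); only the charcoal coarse stone is left behind it. Carrying it to the medium holder.

Emit:
send_rows(steps=[{"dx": 0.5,"dy": 5,"dz": 0,"yaw": -2,"gripper": 0.4},{"dx": 1,"dy": 11,"dz": 0,"yaw": -2.2,"gripper": 0.4},{"dx": 1.5,"dy": 17,"dz": 0,"yaw": -2.2,"gripper": 0.4},{"dx": 2,"dy": 23,"dz": 0,"yaw": -2.2,"gripper": 0.4},{"dx": 3,"dy": 28,"dz": 0,"yaw": -2.2,"gripper": 0.4}])

```text
clock: 16.2
tcp_pos: [0.4877, -0.1137, 0.1417]
orientation: [3.136, -0.189, -0.005]
contact_force: [0.6, 0.3, -4.8]
grip_width: 0.0489
gripper_force: 63.7
```

```bash
python3 - <<'E'
from meas import *
f=dict(np.load("pics/w6.npz"));print("front end",cast(f,[[252,99]],.1424))
f,o=wrist("w7");im=f["color"];H,S,V=cv2.split(cv2.cvtColor(im,cv2.COLOR_RGB2HSV))
print(go(o,(.4836,-.151),.12,-6.8))
E
```

```text
front end [[0.57925492 0.15870264 0.1424    ]]
tcp [ 0.4877 -0.1219  0.1417] w 0.0489 qv 0.162
(array([-0.03,  2.93,  2.19]), np.float64(-0.6))
```

View pics/w7.png

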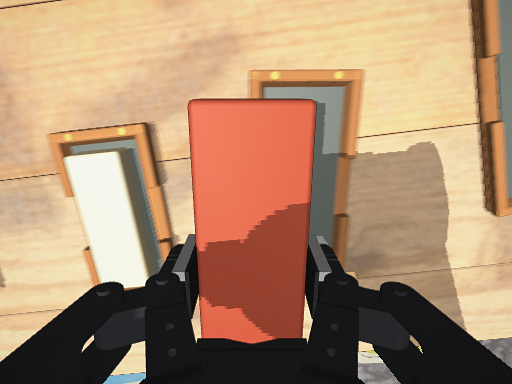

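The medium holder's front rim is visible from (251,71) to (363,71), offset to the right of the held stone as expected. I'll check its centre from those corners.

```bash
python3 - <<'E'
from meas import *
f=dict(np.load("pics/w7.npz"));p=cast(f,[[250,71],[364,70]],.018)[:,:2];d=p[1]-p[0];print(p,np.linalg.norm(d))
n=np.array([-d[1],d[0]])/np.linalg.norm(d);print("angle",np.degrees(np.arctan2(n[1],n[0])))
for a in(np.degrees(np.arctan2(n[1],n[0])),-6.8):
    a=np.radians(a);print("centre",p.mean(0)-.093*np.array([np.cos(a),np.sin(a)]))
E
```

```text
[[ 0.57994787 -0.1238238 ]
 [ 0.57038073 -0.20819143]] 0.08490834996261852
angle -6.469603863784905
centre [ 0.48275654 -0.15552874]
centre [ 0.48281851 -0.15499604]
```

Emit:
send_rows(steps=[{"dx": 0,"dy": 2,"dz": 1,"yaw": -0.5,"gripper": 0.4},{"dx": 0,"dy": 3,"dz": 2,"yaw": -0.5,"gripper": 0.4},{"dx": 0,"dy": 3,"dz": 3,"yaw": -0.5,"gripper": 0.4},{"dx": 0,"dy": 3,"dz": 3,"yaw": -0.5,"gripper": 0.4},{"dx": 0,"dy": 3,"dz": 3,"yaw": -0.5,"gripper": 0.4}])

```text
clock: 16.88
tcp_pos: [0.4866, -0.1401, 0.1133]
orientation: [-3.137, 0.171, -0.0]
contact_force: [0.4, 0.1, -3.5]
grip_width: 0.049
gripper_force: 63.8
```

```bash
python3 - <<'E'
from meas import *
o=status.get_obs();print(o["tcp_pos"],abs(o["qvel"]).max(),go(o,(.4836,-.151),.0366,-6.8))
E
```

```text
[ 0.486579   -0.1400812   0.11331976] 0.009000080077091134 (array([-0.18,  1.12,  7.67]), np.float64(0.6))
```

```bash
python3 - <<'E'
from meas import *
f,o=wrist("w8");im=f["color"]
cv2.imwrite("pics/w8c.png",cv2.resize(im[20:170,200:400,::-1],None,fx=4,fy=4))
E
```

```text
tcp [ 0.4867 -0.1403  0.1136] w 0.0489 qv 0.005
```

View pics/w8c.png

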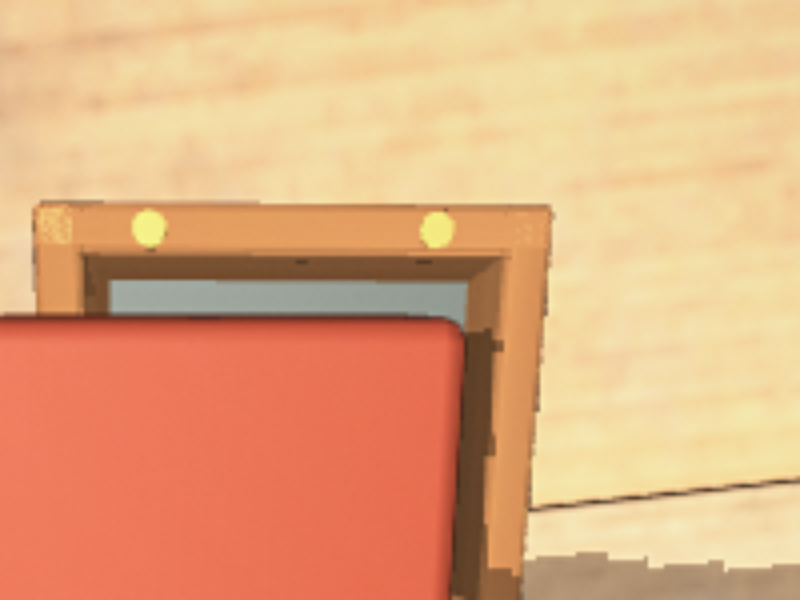

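The crop shows the holder's front rim corners at (36,204) and (551,208), which are full-image pixels (209,71) and (338,72).

```bash
python3 - <<'E'
from meas import *
f=dict(np.load("pics/w8.npz"));p=cast(f,[[209,71],[337.7,72]],.018)[:,:2];d=p[1]-p[0]
n=np.array([-d[1],d[0]])/np.linalg.norm(d);a=np.arctan2(n[1],n[0]);c=p.mean(0)-.093*n
print(np.linalg.norm(d),np.degrees(a),c)
print(go(status.get_obs(),c,.0366,np.degrees(a)))
E
```

```text
0.08487027860461208 -6.699076265804744 [ 0.48302856 -0.15342338]
(array([-0.23,  1.35,  7.7 ]), np.float64(0.4))
```

Emit:
send_rows(steps=[{"dx": -0.2,"dy": 1.3,"dz": 1,"yaw": 0.5,"gripper": 0.4},{"dx": -0.2,"dy": 1.3,"dz": 3,"yaw": 0.5,"gripper": 0.4},{"dx": -0.2,"dy": 1.3,"dz": 4,"yaw": 0.5,"gripper": 0.4},{"dx": -0.2,"dy": 1.3,"dz": 4,"yaw": 0.5,"gripper": 0.4},{"dx": -0.2,"dy": 1.3,"dz": 4,"yaw": 0.5,"gripper": 0.4}])

```text
clock: 17.55
tcp_pos: [0.4832, -0.154, 0.0737]
orientation: [3.136, -0.187, 0.001]
contact_force: [-0.2, 0.4, -5.2]
grip_width: 0.0487
gripper_force: 63.8
```

Emit:
send_rows(steps=[{"dx": 0,"dy": 0,"dz": 2,"yaw": 0,"gripper": 0.4},{"dx": 0,"dy": 0,"dz": 3.2,"yaw": 0,"gripper": 0.4},{"dx": 0,"dy": 0,"dz": 3.6,"yaw": 0,"gripper": 0.4},{"dx": 0,"dy": 0,"dz": 3.6,"yaw": 0,"gripper": 0.4},{"dx": 0,"dy": 0,"dz": 3.6,"yaw": 0,"gripper": 0.4}])

```text
clock: 18.18
tcp_pos: [0.4832, -0.1539, 0.0378]
orientation: [3.136, -0.187, 0.001]
contact_force: [0.6, 0.4, -4.8]
grip_width: 0.0489
gripper_force: 63.9
```

Emit:
send_rows(steps=[{"dx": 0,"dy": 0,"dz": 0.1,"yaw": 0,"gripper": 0.4},{"dx": 0,"dy": 0,"dz": 0.15,"yaw": 0,"gripper": 0.4},{"dx": 0,"dy": 0,"dz": 0.15,"yaw": 0,"gripper": 0.4}])

```text
clock: 18.55
tcp_pos: [0.4832, -0.1539, 0.0367]
orientation: [3.136, -0.187, 0.001]
contact_force: [-2.6, 1.2, 5.1]
grip_width: 0.0491
gripper_force: 65.2
```

Contact with the floor. Releasing; opening fully on the way up for the coarse stone.

Emit:
send_rows(steps=[{"dx": 0,"dy": 0,"dz": 0,"yaw": 0,"gripper": 0.7},{"dx": 0,"dy": 0,"dz": 0,"yaw": 0,"gripper": 0.8},{"dx": 0,"dy": 0,"dz": 0,"yaw": 0,"gripper": 0.8},{"dx": 0,"dy": 0,"dz": -3,"yaw": 0,"gripper": 0.8},{"dx": 0,"dy": 0,"dz": -9,"yaw": 0,"gripper": 0.8}])

```text
clock: 19.18
tcp_pos: [0.4813, -0.1535, 0.125]
orientation: [-3.135, 0.187, 0.008]
contact_force: [0.5, 0.2, 0.0]
grip_width: 0.0685
gripper_force: 0.0
```

Emit:
send_rows(steps=[{"dx": 0,"dy": -4,"dz": -7,"yaw": 0,"gripper": 0.9},{"dx": -0.5,"dy": -10,"dz": -8,"yaw": 0,"gripper": 0.9},{"dx": -1,"dy": -16,"dz": -8,"yaw": 0,"gripper": 0.9},{"dx": -1.5,"dy": -22,"dz": -8,"yaw": 0,"gripper": 0.9},{"dx": -1.5,"dy": -27,"dz": -8,"yaw": 0,"gripper": 0.9}])

```text
clock: 19.8
tcp_pos: [0.4998, 0.1182, 0.2062]
orientation: [-3.136, 0.186, -0.001]
contact_force: [0.8, -1.3, 0.3]
grip_width: 0.0767
gripper_force: 0.0
```

Emit:
send_rows(steps=[{"dx": 0,"dy": -3,"dz": 0,"yaw": -1,"gripper": 0.9},{"dx": 0,"dy": -4,"dz": 0,"yaw": -1,"gripper": 0.9},{"dx": 0,"dy": -4,"dz": 0,"yaw": -1,"gripper": 0.9},{"dx": 0,"dy": -4,"dz": 0,"yaw": -1,"gripper": 0.9},{"dx": 0,"dy": -4,"dz": 0,"yaw": -1,"gripper": 0.9}])

```text
clock: 20.42
tcp_pos: [0.5049, 0.1541, 0.2057]
orientation: [3.137, -0.164, -0.0]
contact_force: [-0.7, 0.2, -0.3]
grip_width: 0.0767
gripper_force: 0.0
```

```bash
python3 - <<'E'
from meas import *
f,o=wrist("w9")
im=f["color"];H,S,V=cv2.split(cv2.cvtColor(im,cv2.COLOR_RGB2HSV))
m=np.zeros_like(H,bool);m[30:300,200:310]=1
D=f["depth"];K=np.linalg.inv(f["K"]);v,u=np.nonzero(m&(D>0));d=D[v,u]
X=((K@np.c_[u,v,np.ones(len(u))].T)*d-f["t"][:,None]).T@f["R"];k=(X[:,2]>.024)&(X[:,2]<.034);t=np.zeros_like(m);t[v[k],u[k]]=1
t&=(S<60)&(V<120)
c=rect(f,t,.028);print("coarse",c);print(go(o,c[0],.10,c[1]))
t=imaging.grab_frame("top");H,S,V=cv2.split(cv2.cvtColor(t["color"],cv2.COLOR_RGB2HSV))
m[:]=0;m[195:265,270:315]=1;r=m&((H<9)|(H>172))&(S>120);print("medium",rect(t,r,.035))
E
```

```text
tcp [0.5049 0.1544 0.2058] w 0.077 qv 0.006
coarse (array([0.50468185, 0.1724079 ]), -4.438446044921875, (178.9986572265625, 59.42290496826172))
(array([-0.21, -1.79, 10.58]), np.float64(-1.5))
medium (array([ 0.48290573, -0.15126184]), -6.830108642578125, (151.3294219970703, 51.720619201660156))
```

View pics/w9.png

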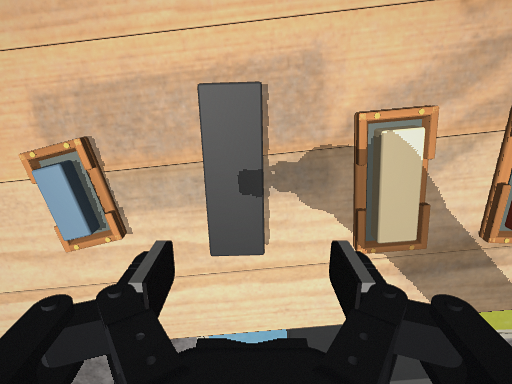

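The charcoal coarse stone is alone at (236,168). The dressing stone is in its holder at (75,195) and the fine stone in its own at (398,180), both still seated. The medium stone measures seated at (0.483,-0.151).

Emit:
send_rows(steps=[{"dx": -0.2,"dy": -1.8,"dz": 3,"yaw": -1.5,"gripper": 0.95},{"dx": -0.2,"dy": -1.8,"dz": 8,"yaw": -1.5,"gripper": 0.95},{"dx": -0.2,"dy": -1.8,"dz": 10.5,"yaw": -1.5,"gripper": 0.95},{"dx": -0.2,"dy": -1.8,"dz": 10.5,"yaw": -1.5,"gripper": 0.95},{"dx": -0.2,"dy": -1.8,"dz": 10.5,"yaw": -1.5,"gripper": 0.95}])

```text
clock: 21.15
tcp_pos: [0.5054, 0.174, 0.1019]
orientation: [-3.139, 0.119, -0.002]
contact_force: [0.3, 0.2, -0.2]
grip_width: 0.0808
gripper_force: 0.0
```

```bash
python3 - <<'E'
from meas import *
o=status.get_obs();print(o["tcp_pos"],o["grip_width"],abs(o["qvel"]).max(),go(o,(.5047,.1724),.029,-4.4))
E
```

```text
[0.50540999 0.17402333 0.10185754] 0.08077133069319625 0.013722004532416062 (array([-0.07,  0.17,  7.29]), np.float64(0.1))
```

Emit:
send_rows(steps=[{"dx": 0,"dy": 0.1,"dz": 3,"yaw": 0,"gripper": 0.95},{"dx": 0,"dy": 0.1,"dz": 6,"yaw": 0,"gripper": 0.95},{"dx": 0,"dy": 0.1,"dz": 7,"yaw": 0,"gripper": 0.95},{"dx": 0,"dy": 0.1,"dz": 7.3,"yaw": 0,"gripper": 0.95},{"dx": 0,"dy": 0.1,"dz": 7.3,"yaw": 0,"gripper": 0.95}])

```text
clock: 21.78
tcp_pos: [0.5054, 0.1732, 0.0289]
orientation: [-3.139, 0.119, -0.003]
contact_force: [-0.1, -0.8, 0.2]
grip_width: 0.0811
gripper_force: 0.0
```

Emit:
send_rows(steps=[{"dx": 0,"dy": 0,"dz": 0,"yaw": 0,"gripper": 0.75},{"dx": 0,"dy": 0,"dz": 0,"yaw": 0,"gripper": 0.6},{"dx": 0,"dy": 0,"dz": 0,"yaw": 0,"gripper": 0.5},{"dx": 0,"dy": 0,"dz": 0,"yaw": 0,"gripper": 0.5},{"dx": 0,"dy": 0,"dz": 0,"yaw": 0,"gripper": 0.5}], force=85)

```text
clock: 22.4
tcp_pos: [0.5052, 0.1728, 0.0292]
orientation: [3.139, -0.119, 0.002]
contact_force: [-2.4, -1.8, 10.3]
grip_width: 0.0581
gripper_force: 90.9
```

Emit:
send_rows(steps=[{"dx": 0,"dy": 0,"dz": -1,"yaw": 0,"gripper": 0.5},{"dx": 0,"dy": 0,"dz": -4,"yaw": 0,"gripper": 0.5},{"dx": 0,"dy": 0,"dz": -8,"yaw": 0,"gripper": 0.5},{"dx": 0,"dy": 0,"dz": -12,"yaw": 0,"gripper": 0.5},{"dx": 0,"dy": 0,"dz": -12,"yaw": 0,"gripper": 0.5}])

```text
clock: 23.02
tcp_pos: [0.5061, 0.1736, 0.1507]
orientation: [-3.137, 0.119, -0.008]
contact_force: [-0.0, 0.5, -6.6]
grip_width: 0.0581
gripper_force: 93.8
```

```bash
python3 - <<'E'
from meas import *
o=status.get_obs();print(o["tcp_pos"],o["grip_width"],o["contact_force"],go(o,(.552,-.3464),.149,9.8))
E
```

```text
[0.5061498  0.17359868 0.15068007] 0.05808455792484413 [-0.01564808  0.51791227 -6.63993419] (array([ 8.51, 51.5 ,  0.09]), np.float64(-14.1))
```

Emit:
send_rows(steps=[{"dx": 0.5,"dy": 5,"dz": 0,"yaw": -2,"gripper": 0.5},{"dx": 1.5,"dy": 11,"dz": 0,"yaw": -5,"gripper": 0.5},{"dx": 2.5,"dy": 17,"dz": 0,"yaw": -8,"gripper": 0.5},{"dx": 3.5,"dy": 23,"dz": 0,"yaw": -11,"gripper": 0.5},{"dx": 4.5,"dy": 28,"dz": 0,"yaw": -14,"gripper": 0.5}])

```text
clock: 23.65
tcp_pos: [0.5265, -0.1125, 0.1459]
orientation: [-3.13, -0.265, 0.005]
contact_force: [-0.3, 0.1, -6.0]
grip_width: 0.0584
gripper_force: 93.8
```

```bash
python3 - <<'E'
from meas import *
o=status.get_obs();print(o["tcp_pos"],go(o,(.552,-.3464),.10,9.8))
E
```

```text
[ 0.52653159 -0.11246145  0.14594128] (array([-1.41, 23.49,  4.59]), np.float64(-0.1))
```

Emit:
send_rows(steps=[{"dx": -0.3,"dy": 5,"dz": 0,"yaw": 0,"gripper": 0.5},{"dx": -0.6,"dy": 11,"dz": 0,"yaw": 0,"gripper": 0.5},{"dx": -1,"dy": 17,"dz": 0,"yaw": 0,"gripper": 0.5},{"dx": -1.4,"dy": 22,"dz": 1,"yaw": 0,"gripper": 0.5},{"dx": -1.4,"dy": 22,"dz": 2,"yaw": 0,"gripper": 0.5}])

```text
clock: 24.28
tcp_pos: [0.5485, -0.3352, 0.125]
orientation: [3.13, 0.252, -0.006]
contact_force: [-0.4, 0.8, -5.3]
grip_width: 0.058
gripper_force: 94.0
```

Emit:
send_rows(steps=[{"dx": 0,"dy": 0,"dz": 0,"yaw": 0,"gripper": 0.5},{"dx": 0,"dy": 0,"dz": 0,"yaw": 0,"gripper": 0.5},{"dx": 0,"dy": 0,"dz": 0,"yaw": 0,"gripper": 0.5},{"dx": 0,"dy": 0,"dz": 0,"yaw": 0,"gripper": 0.5}])

```text
clock: 24.78
tcp_pos: [0.5518, -0.3285, 0.1283]
orientation: [3.13, 0.266, 0.001]
contact_force: [0.3, 0.1, -4.7]
grip_width: 0.058
gripper_force: 94.0
```

```bash
python3 - <<'E'
from meas import *
f,o=wrist("w10");print(go(o,(.552,-.3464),.039,9.8))
cv2.imwrite("pics/w10c.png",cv2.resize(f["color"][0:150,170:370,::-1],None,fx=4,fy=4))
E
```

```text
tcp [ 0.5517 -0.3286  0.1282] w 0.0583 qv 0.005
(array([-0.28,  1.75,  8.92]), np.float64(-0.1))
```

View pics/w10c.png

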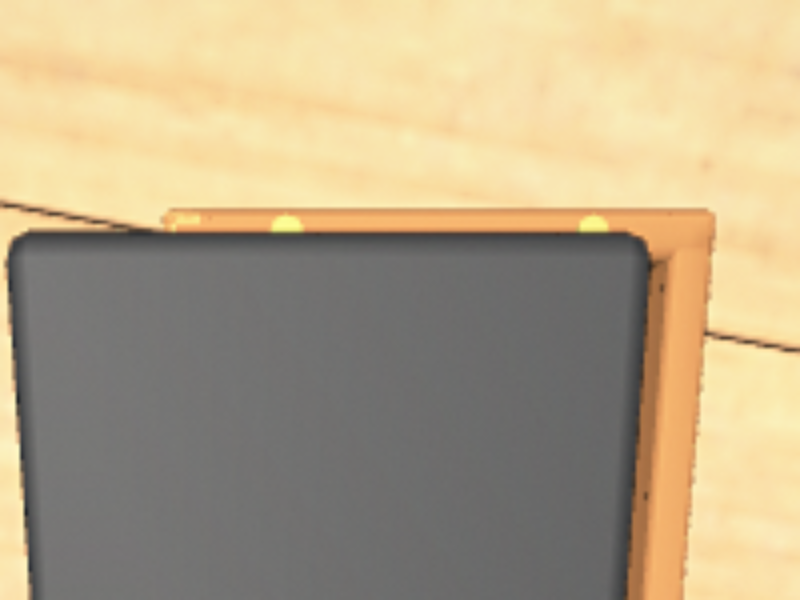

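The crop shows the coarse holder's front rim from (163,210) to (714,211), behind the held stone's front edge.

```bash
python3 - <<'E'
from meas import *
f=dict(np.load("pics/w10.npz"));p=cast(f,[[210.7,52.5],[348.5,52.7]],.018)[:,:2];d=p[1]-p[0]
n=np.array([-d[1],d[0]])/np.linalg.norm(d);a=np.arctan2(n[1],n[0]);c=p.mean(0)-.108*n
o=status.get_obs();e=cast(f,[[252,58.7]],.127)[0,:2];print(np.linalg.norm(d),np.degrees(a),c,"front end dist",np.linalg.norm(e-o["tcp_pos"][:2]))
print(go(o,c,.039,np.degrees(a)))
E
```

```text
0.09557383416877459 9.610749063390664 [ 0.55136747 -0.34815794] front end dist 0.08895179609270372
(array([-0.37,  1.92,  8.92]), np.float64(0.1))
```

Emit:
send_rows(steps=[{"dx": -0.3,"dy": 1.8,"dz": 1,"yaw": 0,"gripper": 0.5},{"dx": -0.3,"dy": 1.8,"dz": 3.5,"yaw": 0,"gripper": 0.5},{"dx": -0.3,"dy": 1.8,"dz": 5.5,"yaw": 0,"gripper": 0.5},{"dx": -0.3,"dy": 1.8,"dz": 5.5,"yaw": 0,"gripper": 0.5},{"dx": -0.3,"dy": 1.8,"dz": 5.5,"yaw": 0,"gripper": 0.5}])

```text
clock: 25.45
tcp_pos: [0.552, -0.3474, 0.0732]
orientation: [3.13, 0.265, 0.001]
contact_force: [0.1, -0.4, -4.8]
grip_width: 0.0581
gripper_force: 94.0
```

Emit:
send_rows(steps=[{"dx": 0,"dy": 0,"dz": 1.5,"yaw": 0,"gripper": 0.5},{"dx": 0,"dy": 0,"dz": 2.8,"yaw": 0,"gripper": 0.5},{"dx": 0,"dy": 0,"dz": 3.3,"yaw": 0,"gripper": 0.5},{"dx": 0,"dy": 0,"dz": 3.3,"yaw": 0,"gripper": 0.5},{"dx": 0,"dy": 0,"dz": 3.3,"yaw": 0,"gripper": 0.5}])

```text
clock: 26.08
tcp_pos: [0.5516, -0.3473, 0.0397]
orientation: [3.13, 0.265, 0.0]
contact_force: [0.4, -0.8, -5.1]
grip_width: 0.0582
gripper_force: 94.1
```

Emit:
send_rows(steps=[{"dx": 0,"dy": 0,"dz": 0.1,"yaw": 0,"gripper": 0.5},{"dx": 0,"dy": 0,"dz": 0.1,"yaw": 0,"gripper": 0.5},{"dx": 0,"dy": 0,"dz": 0.1,"yaw": 0,"gripper": 0.5}])

```text
clock: 26.45
tcp_pos: [0.5517, -0.3474, 0.0393]
orientation: [3.13, 0.265, 0.001]
contact_force: [-2.1, 1.1, 1.8]
grip_width: 0.0582
gripper_force: 95.0
```

Emit:
send_rows(steps=[{"dx": 0,"dy": 0,"dz": 0,"yaw": 0,"gripper": 0.8},{"dx": 0,"dy": 0,"dz": 0,"yaw": 0,"gripper": 0.85},{"dx": 0,"dy": 0,"dz": 0,"yaw": 0,"gripper": 0.9},{"dx": 0,"dy": 0,"dz": -3,"yaw": 0,"gripper": 0.9},{"dx": 0,"dy": 0,"dz": -9,"yaw": 0,"gripper": 0.9}])

```text
clock: 27.08
tcp_pos: [0.5499, -0.3464, 0.1272]
orientation: [-3.127, -0.265, 0.007]
contact_force: [1.3, -0.6, 0.5]
grip_width: 0.0768
gripper_force: 0.0
```

Emit:
send_rows(steps=[{"dx": -4,"dy": 0,"dz": -6,"yaw": 0,"gripper": 0.9},{"dx": -6,"dy": 0,"dz": -10,"yaw": 0,"gripper": 0.9},{"dx": -6,"dy": 0,"dz": -10,"yaw": 0,"gripper": 0.9},{"dx": -6,"dy": 0,"dz": -10,"yaw": 0,"gripper": 0.9},{"dx": -6,"dy": 0,"dz": -10,"yaw": 0,"gripper": 0.9}])

```text
clock: 27.7
tcp_pos: [0.4923, -0.3564, 0.2272]
orientation: [-3.128, -0.266, 0.003]
contact_force: [0.1, -0.0, 0.5]
grip_width: 0.0769
gripper_force: 0.0
```

```bash
python3 - <<'E'
from meas import *
f,o=wrist("w11")
S=f["color"]
D=f["depth"];K=np.linalg.inv(f["K"]);v,u=np.nonzero(D>0);d=D[v,u]
X=((K@np.c_[u,v,np.ones(len(u))].T)*d-f["t"][:,None]).T@f["R"]
H,S,V=cv2.split(cv2.cvtColor(f["color"],cv2.COLOR_RGB2HSV))
k=(X[:,2]>.034)&(X[:,2]<.044)&(np.hypot(X[:,0]-.552,X[:,1]+.347)<.13);t=np.zeros(D.shape,bool);t[v[k],u[k]]=1
print("coarse",rect(f,t,.038),np.percentile(X[k][:,2],[5,50,95]))
t=imaging.grab_frame("top");cv2.imwrite("pics/t11.png",cv2.resize(t["color"][140:270,130:375,::-1],None,fx=3.2,fy=3.2))
E
```

```text
tcp [ 0.4924 -0.3565  0.2272] w 0.077 qv 0.004
coarse (array([ 0.55109247, -0.34746347]), 9.562519073486328, (178.43548583984375, 59.7288818359375)) [0.03778816 0.03911738 0.04031557]
```

View pics/w11.png

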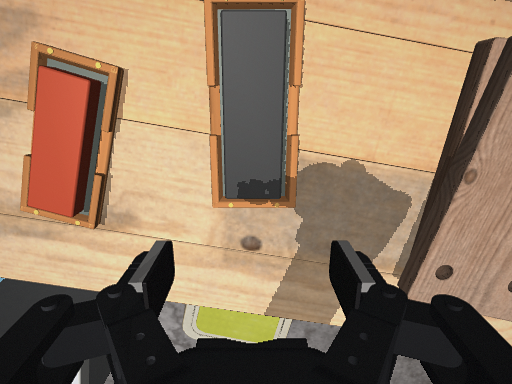

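The coarse stone is seated level at (255,105) and the medium stone is in its holder at (65,140). The gripper is clear of everything. All four measure within tolerance, so I'm handing in.

```bash
python3 -c "
from bench import workorder;print(workorder.hand_in())"
```

```text
the job is handed in; nothing more can be done
None
```

All four stones measured seated in their own holders, taken from the top down with none dropped and the bowl and gauge not touched; I handed the job in at about 28 s of the 109 s limit, and no verdict came back.

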